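# Level the seed-weighing slab with a wedge

## Robot

A 6-joint arm with a two-finger parallel gripper is mounted at the origin on the work surface. World frame = base frame: x ahead of the robot, y to its left, z up, the work surface at z = 0. Lengths are in mm, angles in rad, forces in N, time in s.
With the tool pointing down it reaches from about 400 to 925 mm from the base axis. Payload 12.5 kg.
Tool frame: the origin (TCP) lies midway between the tips of the shut fingers; the grasp point (between the pads) lies 19 mm behind it; z points along the fingers, y is the line along which they close (so a half turn about z gives the same grasp; the last joint's range is limited). The gripper opens to 95 mm and grips with 3 to 60 N. Pads are 20 mm wide; open, the fingers measure 119 mm over their backs; the gripper's body (75 mm by 180 mm) begins 59 mm behind the grasp point.
Start: joints at [1.057, 0.491, 1.559, -0, 1.092, -0.106], TCP at [247.856, 573.775, 180.461] pointing down, gripper open.
Joint ranges: [-3.1, 3.1], [-0.84, 2.19], [0.05, 2.79], [-1.13, 4.28], [0.06, 2.93], [-2.69, 2.69]. Speed limits (rad/s): [2.22, 2.22, 2.79, 3.14, 3.14, 3.14].

## Interface

Orientations are given as [roll, pitch, yaw] about the fixed x, y, z axes, in that order (R = Rz(yaw) Ry(pitch) Rx(roll)).
In Python, from cell import env gives the robot as it stands.
- The arm moves only by the tool arm_command, never from a script. Its argument "targets" is a list of rows, each a list of 5 numbers: the shift along the tool's x, y, z in mm, then the turn about the tool's z in degrees, then the opening, from 0 (shut) to 1 (fully open). In form: [[tx, ty, tz, roll, fingers], ...]. A call has 1 to 5 rows; each row is the pose to reach, as a shift and turn from the pose commanded when the call began, along the tool's axes at that moment; what a row does not reach only later rows make up. A row lasts 1/10 s, in which the tool goes at most 50 mm and 8.59 degrees, less where a joint would pass 70% of its speed; a pose out of reach is approached as far as the arm can. A call with a gripper value outside its range is refused whole. The fingers move at their own pace and stop on an object; the grip force is fixed at half the most. Time passes only in rows, so rows that repeat a pose let the fingers close. It gives the time, the measured TCP pose, the force, the opening and the grip force at its end, in the units of the state.
- env.state(): the state, without advancing time (a new reading comes with each control period).
- env.read_camera(name): name is "side" or "top"; returns a dict with "frame" (480x640x3 uint8, red, green, blue), "vertical_fov" (degrees; the focal length in pixels is half the picture's height over the tangent of half this angle, whatever the lens; pixels are square), "cx", "cy" (the principal point, pixels), "world_from_camera" (4x4, takes a point from camera to world coordinates). Camera axes: x right, y down, z forward; pixel columns grow to the right and rows downward; lengths in mm; the calibration is good to about 2 mm. A picture is of the moment at which its call begins. There is no depth.
- env.job_done(): hands the job in; it is judged then, once.
The state is a dict: "t": time; "joints": joint angles; "qvel": joint speeds; "tau": joint torques, N m; "eef_pos": TCP position; "tcp_rot": TCP orientation; "ft_force": force on the tool from outside, world axes, zero at the start; "moment": the same for the moment, N m; "opening": opening from 0.0 (shut) to 1.0 (fully open); "grip_force": force on a finger pad.
Only numpy, scipy, OpenCV 4.12 (cv2) and the standard library are available. Lean on these libraries where they do the work, as an engineer would, in place of code of your own. Each camera call takes 0.05 s, during which the arm holds its last target. There are 200 camera calls.

## Task

The stone weighing slab has sunk at its front corner. Fetch the orange plastic wedge by its blue grip block, slide its thin end flat along the bench under the short foot at that corner, and push it in gently until the bubble of the level on the slab sits between the two black lines, without driving the bubble right over to the other side. Leave the wedge there carrying the foot and let go; do not lift or press the slab with the gripper, and leave the jars and the pot where they are.

Things in the scene. Friction and masses are not known exactly. Their poses are not given: they have to be found in the camera images.
- stand: Fixed dark steel frame carrying the slab. Origin on the bench under the slab's centre; +x is the push direction, from the slab's front corner to its rear. Two rubber rest posts (41 mm high, 14 mm thick, at x -50, y +-50 mm) and low rails leave a lane 86 mm wide along its x axis, open to a cross bar at x +25 mm.
- platform: Square grey stone slab 180 x 180 x 16 mm, about 1.5 kg, one corner to the stand's -x (front). Origin on its hinge line, at its underside, x +40, z +45 mm in the stand frame; slab centre at x -40, tip of the front corner at x -167 mm. It tips about its y axis by +-0.045 rad; at the start the front is down 0.045 rad on the posts. A steel pan on the rear half. The short foot counts as part of it.
- corner (a point): Top of the brass nut on the front corner, at x -140, y 0, z +22 mm of the slab's origin, straight above the short foot: a hanging steel ball end 22 mm across, slab top 61 mm above the bench when level. The foot's screw is set differently each time: its lowest point is 11 to 20 mm above the bench with the slab level, 5 to 14 mm at the start. It presses on the wedge with about 4 to 7 N.
- level_mid (a point): Centre of the top of the grey tube level (96 x 32 mm, long side along the slab's x) on the front half of the slab. Its green vial has two black lines with 23 mm between them, centred on this point. The level's top is 77 mm above the bench when level.
- bubble (a joint): Position in m of the white bubble (16 mm long) along the level, 0 = centred, + towards the rear (slab +x). It goes to the high end: +0.020 when the front is fully down, -0.020 when the front is fully up; 0.444 mm per mrad of tilt. Within +-0.0035 it lies between the black lines.
- shim: Loose orange wedge of smooth nylon, 110 g, flat on the bench; stays where pushed. Origin on the bench under its blue grip block; +x points to the thin end. Wedge 36 mm wide: 24 mm high from x +18 to +38 mm, then an even 1-in-5 slope to the thin end, 4 mm high, at x +138 mm. Behind it the upright block: x -16 to +18 mm, 16 mm wide along y, 50 mm high; grip it low, across y, from above.
- shim_tip (a point): Middle of the wedge's thin edge, at x +138, z +2 mm of the wedge.
- jar_dark: Bystander: screw-lid jar with dark seeds, diameter 66, height 95 mm, origin under its centre.
- jar_husk: Bystander: screw-lid jar with brown husks, diameter 74, height 140 mm, origin under its centre.
- pot: Bystander: red plastic plant pot, diameter 100 at the rim, height 90 mm, origin under its centre.
Things that resemble listed ones, but are neither listed nor needed, are in the scene too. Of the things like the shim, leave any that is turquoise; of the rest the smaller one is meant.

How it is judged:
By the outcome, as a careful person would: the job done as asked, in the order asked, and still so for the second after the job is handed in, with the robot touching nothing.
It also fails if it takes over 61 s, if anything falls off the work surface, if the arm or the gripper's body presses on something with over 40 N, if the wrist force passes 120 N, or if a joint passes its speed limit or range.

## Working session

There is one attempt and no reset: what is moved stays moved. The work goes in short steps, Python scripts to look and compute and a tool call to move; the robot and the scene stay as the last step left them, time stands still between calls to the robot, and variables do not carry over. Pictures are saved under pics/ and viewed, at most 10 in all, crops included, and the job is handed in when it is done.

Besides the shell and the picture viewer there is one more tool, called after "Emit:" as name([rows], argument=value, ...), one row to a line, values as JSON. arm_command: Moves the arm, as the interface text tells. Its arguments: {"type":"object","properties":{"targets":{"type":"array","items":{"type":"array","items":{"type":"number"}}}},"required":["targets"]}

```bash
mkdir -p pics; cat > h.py <<'E'
import numpy as np,cv2
from cell import env
def cam(n):
    c=env.read_camera(n); f=c['frame'].shape[0]/2/np.tan(np.radians(c['vertical_fov'])/2)
    return c,f
def ray(c,f,u,v):
    T=np.array(c['world_from_camera']); d=T[:3,:3]@np.array([(u-c['cx'])/f,(v-c['cy'])/f,1.]); return T[:3,3],d
def onz(c,f,u,v,z):
    o,d=ray(c,f,u,v); return o+d*(z-o[2])/d[2]
def proj(c,f,p):
    T=np.linalg.inv(np.array(c['world_from_camera'])); q=T[:3,:3]@np.array(p)+T[:3,3]; return q[:2]/q[2]*f+[c['cx'],c['cy']]
E
python3 - <<'E'
from h import *
fs=[]
for n in('top','side'):
    c,f=cam(n); np.save(f'{n}0.npy',c,allow_pickle=True); print(n,f,c['cx'],c['cy'],np.round(c['world_from_camera'],3).tolist())
    cv2.imwrite(f'pics/{n}0.png',c['frame'][:,:,::-1])
print(env.state())
E
```

```text
top 494.45570973938715 323.599918128846 241.29244319167452 [[0.003, -0.996, 0.094, 454.039], [-1.0, -0.003, -0.004, 33.335], [0.004, -0.094, -0.996, 1146.046], [0.0, 0.0, 0.0, 1.0]]
side 517.8725877957689 316.32072974128334 241.94830914624467 [[0.94, -0.159, 0.301, 235.653], [-0.34, -0.489, 0.804, -848.376], [0.019, -0.858, -0.514, 657.318], [0.0, 0.0, 0.0, 1.0]]
{'t': 0.1, 'joints': array([ 1.05742070e+00,  4.91490609e-01,  1.55940202e+00,  2.85614140e-05,
        1.09171571e+00, -1.05623838e-01]), 'qvel': array([-0.00151217, -0.00142838, -0.00169895,  0.00219341, -0.00154915,
       -0.00028084]), 'tau': array([ 2.12230487e-03, -6.13620472e+01, -2.58604664e+01,  6.93428982e-02,
        4.69201547e-02, -8.96909137e-05]), 'eef_pos': array([247.69895777, 573.53793282, 179.92094087]), 'tcp_rot': array([-3.14058530e+00, -1.32272111e-04,  2.73382762e+00]), 'ft_force': array([-0.0447781 , -0.08150352,  0.03475101]), 'moment': array([-0.0024914 ,  0.02432979,  0.02435434]), 'grip_force': 0.0, 'opening': 0.9999188877460736}
```

View pics/top0.png

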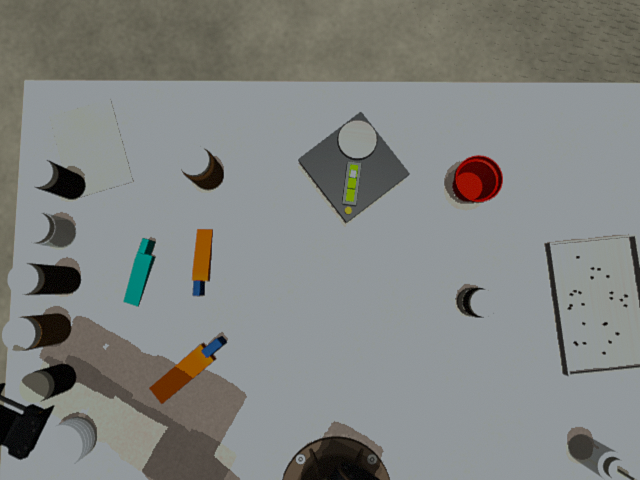

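View pics/side0.png

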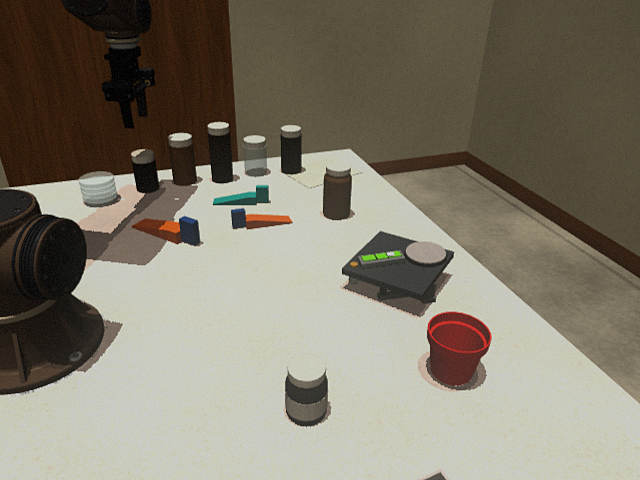

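The top view shows three wedges:
- Turquoise at (140,272): excluded by its colour.
- Orange A, body at (203,258) and blue block at (198,288), about 68 px long.
- Orange B, body at (180,375) and block at (215,346), about 89 px long.

A is the smaller orange one, and 68 px × 2.3 mm is about 156 mm, which matches the 154 mm given. The slab's front corner is at (346,222), its nut at (348,211) and the level at (352,184). The robot's base is at the bottom.

```bash
cat > m.py <<'E'
from h import *
def blobs(c,lo,hi,amin=15):
    m=cv2.inRange(cv2.cvtColor(c['frame'],cv2.COLOR_RGB2HSV),lo,hi)
    cs,_=cv2.findContours(m,cv2.RETR_EXTERNAL,cv2.CHAIN_APPROX_NONE)
    return [k for k in cs if cv2.contourArea(k)>amin]
E
python3 - <<'E'
from m import *
F={'top':494.4557,'side':517.8726}
C={n:np.load(n+'0.npy',allow_pickle=True).item() for n in F}
for n in F:
    c=C[n]
    for nm,lo,hi in(('or',(5,150,60),(20,255,255)),('blue',(105,100,40),(125,255,255)),('green',(30,120,80),(50,255,255)),('nut',(18,120,90),(29,255,255))):
        for k in blobs(c,lo,hi,4):
            r=cv2.minAreaRect(k); print(n,nm,cv2.contourArea(k),np.round(cv2.boxPoints(r)).tolist(), 'poly',cv2.approxPolyDP(k,2,True)[:,0].tolist())
c=C['top']; f=F['top']
hsv=cv2.cvtColor(c['frame'],cv2.COLOR_RGB2HSV); print(hsv[211,348],hsv[180,320],hsv[150,250])
a=cv2.resize(c['frame'][215:415,130:270],None,fx=3,fy=3,interpolation=cv2.INTER_CUBIC)
b=cv2.resize(c['frame'][100:235,285:420],None,fx=3,fy=3,interpolation=cv2.INTER_CUBIC)
o=np.zeros((600,800+25,3),np.uint8);o[:600,:420]=a; o[:405,420:825]=b
cv2.imwrite('pics/crop.png',cv2.resize(o[:,:825,::-1],(800,582)))
E
```

```text
top or 1284.5 [[148.0, 387.0], [200.0, 344.0], [214.0, 360.0], [161.0, 404.0]] poly [[201, 345], [149, 388], [161, 403], [212, 361], [210, 356], [206, 358], [202, 354]]
top or 742.0 [[192.0, 279.0], [196.0, 228.0], [212.0, 230.0], [208.0, 281.0]] poly [[198, 229], [192, 279], [207, 280], [211, 230]]
top blue 166.5 [[201.0, 350.0], [217.0, 338.0], [223.0, 345.0], [207.0, 358.0]] poly [[217, 338], [202, 350], [206, 356], [221, 345]]
top blue 87.0 [[193.0, 281.0], [200.0, 281.0], [200.0, 295.0], [193.0, 295.0]] poly [[194, 281], [193, 294], [198, 295], [200, 281]]
top green 258.0 [[345.0, 200.0], [350.0, 164.0], [358.0, 165.0], [353.0, 201.0]] poly [[350, 164], [346, 200], [353, 201], [357, 165]]
top nut 129.5 [[192.0, 351.0], [201.0, 345.0], [213.0, 360.0], [204.0, 367.0]] poly [[200, 345], [194, 353], [206, 365], [212, 359], [203, 356]]
top nut 87.5 [[193.0, 272.0], [207.0, 272.0], [207.0, 280.0], [193.0, 280.0]] poly [[193, 275], [193, 279], [207, 279], [206, 272], [197, 272]]
top nut 27.0 [[345.0, 207.0], [351.0, 207.0], [351.0, 213.0], [345.0, 213.0]] poly [[346, 207], [345, 212], 
[... 681 characters left out ...]
, 222.0], [190.0, 211.0], [196.0, 221.0], [181.0, 231.0]] poly [[196, 220], [184, 216], [180, 218], [181, 231], [181, 220], [189, 223]]
side blue 20.5 [[231.0, 210.0], [244.0, 208.0], [244.0, 211.0], [231.0, 212.0]] poly [[231, 210], [244, 210]]
side green 108.0 [[362.0, 255.0], [386.0, 251.0], [387.0, 257.0], [362.0, 261.0]] poly [[387, 256], [385, 253], [364, 255], [362, 258], [370, 260], [376, 256]]
side green 27.0 [[388.0, 252.0], [400.0, 250.0], [401.0, 255.0], [389.0, 257.0]] poly [[389, 257], [401, 255], [394, 251], [395, 254]]
side nut 16.0 [[350.0, 262.0], [357.0, 262.0], [357.0, 266.0], [350.0, 266.0]] poly [[350, 263], [352, 266], [357, 264]]
[ 29 193 149] [60  9 82] [ 98  13 155]
```

View pics/crop.png

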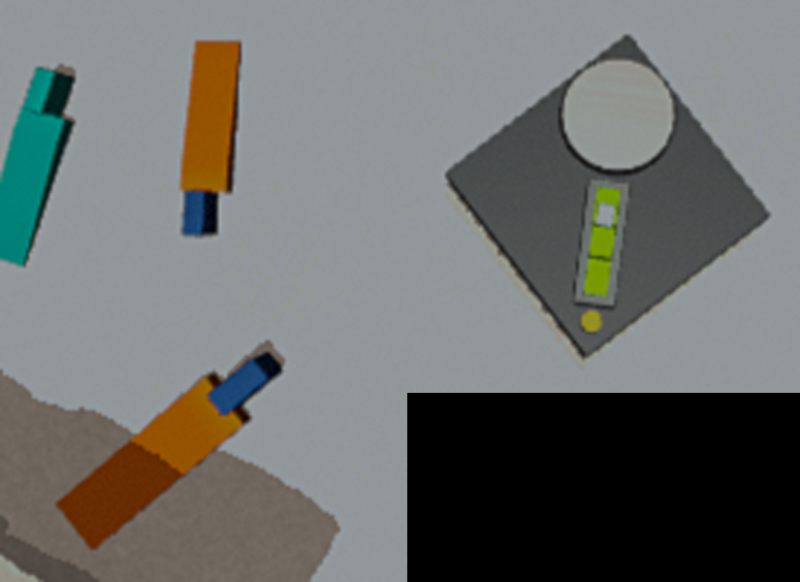

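The crop confirms A, top centre in it: it is clearly shorter than orange B, and its thin end points away from the robot. The slab's front corner is at crop (583,357), the nut is at (591,320), and the bubble is at the rear end of the vial.

```bash
cat > pose.py <<'E'
from m import *
from scipy.optimize import least_squares
def Rz(a): return np.array([[np.cos(a),-np.sin(a)],[np.sin(a),np.cos(a)]])
def fit(P,W):  # 2D rigid: model P->W
    r=least_squares(lambda q:((Rz(q[2])@P.T).T+q[:2]-W).ravel(),[W.mean(0)[0],W.mean(0)[1],0.])
    return r.x,r.fun
E
python3 - <<'E'
from pose import *
f=494.4557;c=np.load('top0.npy',allow_pickle=True).item()
px=[(198,228.5,4),(211.5,229.5,4),(192,279.5,24),(207.5,280.5,24)]
W=np.array([onz(c,f,*p)[:2] for p in px]); P=np.array([[138,18],[138,-18],[18,18],[18,-18.]])
q,r=fit(P,W); print('shim',np.round(q,3),np.round(r,1)); 
print('block top',onz(c,f,196.5,281,50),onz(c,f,196,294.5,50))
# slab
hsv=cv2.cvtColor(c['frame'],cv2.COLOR_RGB2HSV); m=(hsv[...,2]<105).astype(np.uint8); m[:,:290]=0;m[:,415:]=0;m[:105]=0;m[228:]=0
k=max(cv2.findContours(m,cv2.RETR_EXTERNAL,cv2.CHAIN_APPROX_NONE)[0],key=cv2.contourArea)
pts=k[:,0]; print('ext',pts[pts[:,0].argmin()],pts[pts[:,0].argmax()],pts[pts[:,1].argmin()],pts[pts[:,1].argmax()])
t=-0.045
def st(x,y,z): # slab->stand, front down
    a=0.045; return [40+x*np.cos(a)-z*np.sin(a), y, 45+x*np.sin(a)+z*np.cos(a)]
S=[st(-207,0,16),st(-80,127.3,16),st(47,0,16),st(-80,-127.3,16),st(-140,0,22)]
px=[pts[pts[:,1].argmax()],pts[pts[:,0].argmin()],pts[pts[:,1].argmin()],pts[pts[:,0].argmax()],(348,210)]
W=np.array([onz(c,f,p[0]+0.,p[1],s[2])[:2] for p,s in zip(px,S)])
q,r=fit(np.array(S)[:,:2],W); print('stand',np.round(q,3),np.round(r,1))
foot=Rz(q[2])@[-100,0]+q[:2]; print('foot',foot)
for p in ((348,200.5),(353.7,164.5)): print(onz(c,f,*p,75))
E
```

```text
shim [ 4.52231e+02  3.09196e+02 -3.30000e-02] [ 0.2  2.1  1.3 -2.5 -1.2  0.7 -0.3 -0.3]
block top [468.34699009 309.14888306  50.        ] [438.71559007 309.444288    50.        ]
ext [298 159] [408 175] [359 112] [345 222]
stand [ 7.57213e+02 -4.02780e+01 -1.32000e-01] [-9.4  0.5 -8.4  4.3 -6.7 -1.6 -6.4 -1.3 31.  -2. ]
foot [658.08494692 -27.10472312]
[645.04630313 -24.27393145  75.        ]
[725.58504328 -36.99333921  75.        ]
```

```bash
python3 - <<'E'
from pose import *
f=494.4557;c=np.load('top0.npy',allow_pickle=True).item()
def st(x,y,z):
    a=0.045; return [40+x*np.cos(a)-z*np.sin(a), y, 45+x*np.sin(a)+z*np.cos(a)]
S=[st(-167,0,16),st(-40,127.3,16),st(87,0,16),st(-40,-127.3,16),st(-140,0,22)]
px=[(345.3,222.3),(298,160),(360,112),(409,174),(348,210)]
W=np.array([onz(c,f,p[0],p[1],s[2])[:2] for p,s in zip(px,S)])
q,r=fit(np.array(S)[:,:2],W); print('stand',np.round(q,3),np.round(r,1))
y=q[2]; foot=Rz(y)@[-100,0]+q[:2]; print('foot',foot,'dir',np.cos(y),np.sin(y))
g=[onz(c,f,*p,75)[:2] for p in ((349.7,200.7),(353.8,164.5))]; d=g[1]-g[0]; print('vial yaw',np.arctan2(d[1],d[0]), (g[0]+g[1])/2)
for s in(238,200,150,110): print(s,'shim origin with tip x that far before foot',foot-(s)*np.array([np.cos(y),np.sin(y)]))
cs,fs=np.load('side0.npy',allow_pickle=True).item(),517.8726
for p in((244,210,50),(231,211,50),(291,222,2)): print(onz(cs,fs,*p))
print(onz(cs,fs,353.5,264,60.7))
E
```

```text
stand [ 7.25049e+02 -3.69000e+01 -1.26000e-01] [-1.2 -1.5  1.1  2.6  1.5 -0.6 -0.1 -1.3 -1.3  0.8]
foot [625.84651039 -24.29520313] dir 0.9920245235007527 -0.1260450109012832
vial yaw -0.113281317646209 [685.10124612 -32.60838373]
238 shim origin with tip x that far before foot [389.7446738    5.70350947]
200 shim origin with tip x that far before foot [427.44160569   0.91379905]
150 shim origin with tip x that far before foot [477.04283187  -5.38845149]
110 shim origin with tip x that far before foot [516.72381281 -10.43025193]
[470.7223719  306.66254364  50.        ]
[438.44351383 311.25388067  50.        ]
[590.88539857 293.62098766   2.        ]
[628.78800456 -23.7860368   60.7       ]
```

```bash
cat > go.py <<'E'
import sys
from h import *
from scipy.spatial.transform import Rotation as R
# target x y z shimyaw
x,y,z,w=map(float,sys.argv[1:5]); s=env.state()
T=R.from_euler('xyz',s['tcp_rot']); d=T.inv().apply(np.array([x,y,z])-s['eef_pos'])
ty=T.as_matrix()[:,1]; dy=w+np.pi/2-np.arctan2(ty[1],ty[0]); dy=(dy+np.pi/2)%np.pi-np.pi/2
print('t',s['t'],'pos',s['eef_pos'].round(1),'shift',d.round(1),'turn',round(-np.degrees(dy),2),'F',s['ft_force'].round(1),'open',round(s['opening'],3))
E
python3 go.py 453.5 309 180 -0.035
```

```text
t 0.1 pos [247.7 573.5 179.9] shift [-293.8 -161.2    0. ] turn -21.36 F [-0.  -0.1  0. ] open 1.0
```

Emit:
arm_command([
  [-45,-25,0,-5,1],
  [-90,-50,0,-10,1],
  [-135,-75,0,-16,1],
  [-180,-100,0,-21.4,1],
  [-225,-125,0,-21.4,1],
])

```text
t: 0.6
eef_pos: [401.1, 373.9, 180.3]
tcp_rot: [-3.141, -0.0, 3.111]
ft_force: [0.5, 0.6, -0.2]
opening: 1.003
grip_force: 0.0
```

```bash
python3 go.py 453.5 309 100 -0.035
```

```text
t 0.6 pos [401.1 373.9 180.3] shift [-54.4 -63.2  80.3] turn 0.25 F [ 0.5  0.6 -0.2] open 1.003
```

Emit:
arm_command([
  [-25,-29,30,0,1],
  [-50,-58,60,0,1],
  [-50,-58,80,0,1],
  [-50,-58,80,0,1],
  [-50,-58,80,0,1],
])

```text
t: 1.1
eef_pos: [448.2, 316.2, 100.7]
tcp_rot: [-3.141, -0.001, 3.107]
ft_force: [0.7, 0.5, -0.2]
opening: 0.999
grip_force: 0.0
```

```bash
python3 go.py 453.5 309 9 -0.035; python3 - <<'E'
from h import *
c,f=cam('top'); a=c['frame'][205:325,140:260]
cv2.imwrite('pics/g.png',cv2.resize(a[:,:,::-1],None,fx=4,fy=4,interpolation=cv2.INTER_CUBIC))
E
```

```text
t 1.1 pos [448.2 316.2 100.7] shift [-5.6 -7.  91.7] turn 0.04 F [ 0.7  0.5 -0.2] open 0.999
```

View pics/g.png

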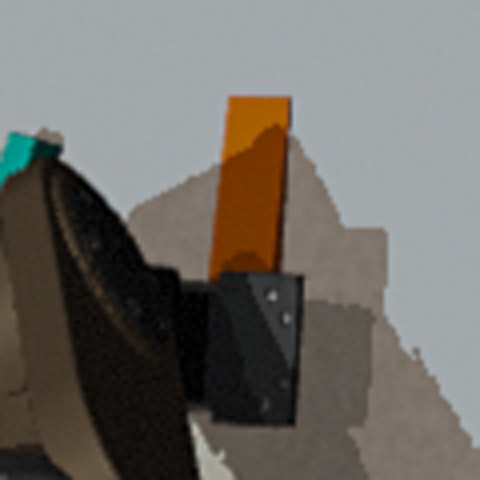

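The gripper is over the blue block with the wedge's thin end ahead of it, in line, so I'll descend and close.

Emit:
arm_command([
  [-5.5,-7,30,0,1],
  [-5.5,-7,60,0,1],
  [-5.5,-7,80,0,1],
  [-5.5,-7,91,0,1],
  [-5.5,-7,91,0,1],
])

```text
t: 1.65
eef_pos: [453.2, 309.3, 9.3]
tcp_rot: [-3.141, -0.0, 3.108]
ft_force: [-0.3, -0.0, 1.0]
opening: 0.997
grip_force: 0.0
```

Emit:
arm_command([
  [0,0,0,0,0],
  [0,0,0,0,0],
  [0,0,0,0,0],
  [0,0,0,0,0],
  [0,0,0,0,0],
])

```text
t: 2.15
eef_pos: [453.7, 308.9, 9.8]
tcp_rot: [3.141, 0.001, 3.107]
ft_force: [-0.3, 0.0, -0.3]
opening: 0.634
grip_force: 0.0
```

```bash
python3 go.py 437 -0.3 13 -0.126
```

```text
t 2.15 pos [453.7 308.9   9.8] shift [   6.1 -309.5   -3.3] turn 5.25 F [-0.3  0.  -0.3] open 0.634
```

Still closing (16 mm would read about 0.17).

Emit:
arm_command([
  [0,0,0,0,0],
  [0,0,0,0,0],
  [0,0,0,0,0],
  [0,0,0,0,0],
  [0,0,0,0,0],
])

```text
t: 2.65
eef_pos: [453.6, 308.8, 9.4]
tcp_rot: [3.142, 0.0, 3.107]
ft_force: [-0.3, 0.6, -0.5]
opening: 0.218
grip_force: 0.0
```

Emit:
arm_command([
  [0,0,0,0,0],
  [0,0,0,0,0],
  [0,0,0,0,0],
  [0,0,0,0,0],
])

```text
t: 3.05
eef_pos: [453.6, 308.8, 9.4]
tcp_rot: [3.142, 0.0, 3.107]
ft_force: [-0.6, -0.4, -0.5]
opening: 0.165
grip_force: 30.0
```

Emit:
arm_command([
  [0,0,-10,0,0],
  [1,-30,-12,1,0],
  [2,-70,-12,2,0],
  [3,-110,-12,3,0],
  [4,-150,-12,4,0],
])

```text
t: 3.55
eef_pos: [444.2, 157.8, 22.1]
tcp_rot: [3.141, 0.001, 3.038]
ft_force: [0.3, -1.2, -1.2]
opening: 0.161
grip_force: 30.0
```

Emit:
arm_command([
  [0,-40,0,1,0],
  [1,-80,0,1.3,0],
  [2,-120,0,1.3,0],
  [2,-150,0,1.3,0],
  [2,-150,0,1.3,0],
])

```text
t: 4.05
eef_pos: [426.8, 7.4, 22.0]
tcp_rot: [-3.142, 0.001, 3.011]
ft_force: [-0.2, 0.5, -1.6]
opening: 0.168
grip_force: 30.0
```

```bash
python3 go.py 437 -0.3 13 -0.126; python3 - <<'E'
from h import *
for n,s in(('top',np.s_[95:330,220:440]),('side',np.s_[150:330,180:470])):
    c,f=cam(n); np.save(n+'1.npy',c,allow_pickle=True)
    cv2.imwrite(f'pics/{n}1.png',cv2.resize(c['frame'][s][:,:,::-1],None,fx=2.5,fy=2.5,interpolation=cv2.INTER_CUBIC))
E
```

```text
t 4.05 pos [426.8   7.4  22. ] shift [-11.1  -6.3   9. ] turn -0.26 F [-0.2  0.5 -1.6] open 0.168
```

View pics/side1.png

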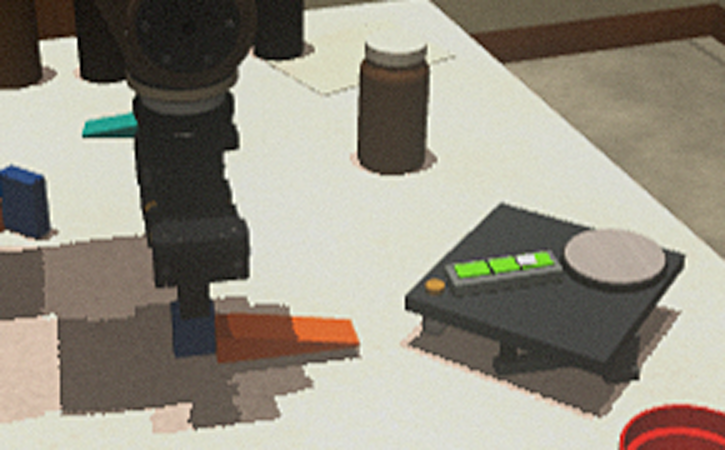

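Side crop: the wedge is held upright with its thin end at (358,345). The foot hangs at (432,325) under the slab corner, and the bubble is towards the rear. Next I'll line it up, set it down and re-grip.

Emit:
arm_command([
  [0,-6.5,0,-0.2,0],
  [0,-6.5,0,-0.2,0],
  [0,-6.5,8,-0.2,0],
  [0,-6.5,12.5,-0.2,0],
  [0,-6.5,12.5,-0.2,0],
])

```text
t: 4.65
eef_pos: [426.0, 4.0, 8.4]
tcp_rot: [3.141, -0.0, 3.019]
ft_force: [1.1, -0.3, -0.2]
opening: 0.161
grip_force: 30.0
```

Emit:
arm_command([
  [0,0,0,0,0.4],
  [0,0,0,0,0.4],
  [0,0,0,0,0.4],
  [0,0,0,0,0.1],
  [0,0,0,0,0],
])

```text
t: 5.15
eef_pos: [426.0, 3.6, 8.9]
tcp_rot: [3.142, 0.0, 3.018]
ft_force: [0.4, -0.5, 0.2]
opening: 0.286
grip_force: 0.0
```

Emit:
arm_command([
  [0,0,0,0,0],
  [0,0,0,0,0],
  [0,0,0,0,0],
  [0,0,0,0,0],
])

```text
t: 5.55
eef_pos: [426.0, 3.6, 8.9]
tcp_rot: [3.142, 0.0, 3.018]
ft_force: [0.7, 0.1, -0.6]
opening: 0.164
grip_force: 30.0
```

```bash
python3 go.py 437 -0.3 9.4 -0.126; cat > look.py <<'E'
from pose import *
def look():
    c,f=cam('top')
    ks=[k for k in blobs(c,(5,150,60),(20,255,255),40) if cv2.boundingRect(k)[0]>235 and cv2.boundingRect(k)[1]>190]
    if ks:
        k=max(ks,key=cv2.contourArea)[:,0]; print('orange rows',k[:,1].min(),k[:,1].max())
        E=[]
        for v in range(k[:,1].min()+2,k[:,1].max()-2):
            u=k[k[:,1]==v][:,0]; E.append(onz(c,f,(u.min()+u.max())/2,v,10)[:2])
        E=np.array(E)
        if len(E)>4:
            p=np.polyfit(E[:,0],E[:,1],1); print('centreline yaw',p[0],'y at 550:',np.polyval(p,550),'at 626',np.polyval(p,626),'target 550:',-24.3+(626-550)*.127)
        v=k[:,1].min(); print('tip',onz(c,f,k[k[:,1]<=v+1][:,0].mean(),v-.3,4))
    # bubble
    h=cv2.cvtColor(c['frame'],cv2.COLOR_RGB2HSV)
    a=np.arange(-30,31,1.0); o=[]
    T=np.array([685.1,-32.6]); d=np.array([np.cos(-.126),np.sin(-.126)])
    for s in a:
        u,w=proj(c,f,[*(T+s*d),77]); o.append(cv2.getRectSubPix(c['frame'],(1,1),(u,w))[0,0].astype(int))
    o=np.array(o); wh=o[:,2]>110; print('bubble mm',a[wh].min() if wh.any() else None,a[wh].max() if wh.any() else None,(a*wh).sum()/max(wh.sum(),1)); print('B',o[:,2].tolist())
    return c
if __name__=='__main__': look(); s=env.state(); print(s['t'],s['eef_pos'].round(1),s['ft_force'].round(1))
E
python3 look.py
```

```text
t 5.55 pos [426.    3.6   8.9] shift [-11.4  -2.5  -0.5] turn 0.15 F [ 0.7  0.1 -0.6] open 0.164
orange rows 241 278
centreline yaw -0.11663609193277502 y at 550: -11.422467847910283 at 626 -20.286810834801187 target 550: -14.648
tip [563.19447781  -7.26500218   4.        ]
bubble mm 12.0 28.0 20.0
B [0, 0, 0, 0, 0, 0, 0, 0, 0, 0, 0, 0, 0, 0, 0, 0, 11, 23, 17, 6, 0, 0, 0, 0, 0, 0, 0, 0, 0, 0, 0, 0, 0, 0, 0, 0, 0, 0, 1, 5, 21, 77, 132, 154, 173, 179, 179, 179, 179, 178, 178, 178, 179, 180, 181, 183, 174, 149, 121, 79, 36]
5.6 [426.    3.6   8.9] [-0.4 -0.5 -0.3]
```

Emit:
arm_command([
  [-10,-3,0,0,0],
  [-25,-3,0,0,0],
  [-45,-3,0,0,0],
  [-65,-3,0,0,0],
  [-65,-3,0,0,0],
])

```text
t: 6.1
eef_pos: [493.1, -8.1, 8.9]
tcp_rot: [-3.142, 0.003, 3.018]
ft_force: [0.8, 0.2, 1.0]
opening: 0.165
grip_force: 30.0
```

```bash
python3 look.py; python3 go.py 520 -10.8 9 -0.126
```

```text
orange rows 215 239
centreline yaw -0.03900213855977725 y at 550: -18.020203325429563 at 626 -20.984365855972634 target 550: -14.648
tip [624.10854251  -8.21252966   4.        ]
bubble mm 12.0 28.0 20.0
B [0, 0, 0, 0, 0, 0, 0, 0, 0, 0, 0, 0, 0, 0, 0, 0, 14, 29, 22, 7, 0, 0, 0, 0, 0, 0, 0, 0, 0, 0, 0, 0, 0, 0, 0, 0, 0, 0, 2, 6, 23, 82, 141, 163, 182, 188, 189, 189, 188, 187, 187, 187, 188, 188, 190, 192, 183, 158, 129, 84, 37]
6.15 [491.3  -7.8   8.8] [1.3 0.2 1.7]
t 6.15 pos [491.3  -7.8   8.8] shift [-28.8   0.5  -0.2] turn 0.14 F [1.3 0.2 1.7] open 0.167
```

Emit:
arm_command([
  [-3,0,0,0,0],
  [-6,0,0,0,0],
  [-9,0,0,0,0],
  [-12,0,0,0,0],
  [-15,0,0,0,0],
])

```text
t: 6.65
eef_pos: [505.2, -9.2, 8.9]
tcp_rot: [3.142, -0.0, 3.018]
ft_force: [-0.4, 0.3, 0.7]
opening: 0.166
grip_force: 30.0
```

Emit:
arm_command([
  [-2,0,0,0,0],
  [-4,0,0,0,0],
  [-6,0,0,0,0],
  [-8,0,0,0,0],
  [-10,0,0,0,0],
])

```text
t: 7.15
eef_pos: [515.1, -10.4, 8.9]
tcp_rot: [3.141, -0.0, 3.018]
ft_force: [-0.3, -0.1, 0.7]
opening: 0.162
grip_force: 30.0
```

```bash
python3 look.py|grep -v ^B; python3 go.py 560 -15.9 9 -0.126
```

```text
orange rows 214 226
centreline yaw 0.7309812166214311 y at 550: -64.05368849311344 at 626 -8.499116029884647 target 550: -14.648
tip [626.46194498  -7.82364033   4.        ]
bubble mm 12.0 28.0 20.0
7.2 [515.5 -10.5   8.9] [-0.8 -0.4 -0. ]
t 7.2 pos [515.5 -10.5   8.9] shift [-44.8   0.2  -0. ] turn 0.15 F [-0.8 -0.4 -0. ] open 0.165
```

Emit:
arm_command([
  [-2,0,0,0,0],
  [-4,0,0,0,0],
  [-6,0,0,0,0],
  [-8,0,0,0,0],
  [-10,0,0,0,0],
])

```text
t: 7.7
eef_pos: [523.6, -11.5, 8.9]
tcp_rot: [3.141, -0.003, 3.018]
ft_force: [-8.2, 1.0, 8.1]
opening: 0.163
grip_force: 30.0
```

```bash
python3 look.py|grep -v ^B|tail -2
```

```text
bubble mm 12.0 28.0 20.0
7.75 [523.9 -11.5   8.9] [-5.   0.5  5.2]
```

Emit:
arm_command([
  [-2,0,0,0,0],
  [-4,0,0,0,0],
  [-6,0,0,0,0],
  [-8,0,0,0,0],
  [-10,0,0,0,0],
])

```text
t: 8.25
eef_pos: [533.2, -12.6, 8.9]
tcp_rot: [3.141, -0.004, 3.018]
ft_force: [-8.0, 0.8, 7.4]
opening: 0.165
grip_force: 30.0
```

```bash
python3 look.py|grep -v ^B|tail -2
```

```text
bubble mm 6.0 22.0 14.0
8.3 [533.8 -12.7   8.9] [-4.3  0.6  4. ]
```

Emit:
arm_command([
  [-2,0,0,0,0],
  [-4,0,0,0,0],
  [-6,0,0,0,0],
  [-8,0,0,0,0],
  [-10,0,0,0,0],
])

```text
t: 8.8
eef_pos: [543.2, -13.9, 8.9]
tcp_rot: [3.141, -0.004, 3.018]
ft_force: [-7.5, 1.7, 8.0]
opening: 0.163
grip_force: 30.0
```

Emit:
arm_command([
  [-2,0,0,0,0],
  [-4,0,0,0,0],
  [-6,0,0,0,0],
  [-7,0,0,0,0],
  [-7,0,0,0,0],
])

```text
t: 9.3
eef_pos: [550.6, -14.8, 8.9]
tcp_rot: [3.141, -0.003, 3.018]
ft_force: [-6.2, -0.6, 5.9]
opening: 0.167
grip_force: 30.0
```

```bash
python3 look.py|grep -v orange|tail -3
```

```text
bubble mm -4.0 12.0 4.0
B [0, 0, 0, 0, 0, 0, 0, 0, 0, 0, 0, 0, 0, 0, 0, 0, 0, 0, 2, 5, 5, 2, 5, 25, 46, 110, 175, 195, 197, 197, 195, 193, 193, 192, 192, 192, 193, 195, 197, 199, 194, 160, 127, 87, 47, 24, 8, 0, 0, 0, 0, 0, 0, 0, 0, 0, 0, 0, 0, 0, 0]
9.35 [550.6 -14.8   8.9] [-5.9  0.7  4.4]
```

Emit:
arm_command([
  [-2,0,0,0,0],
  [-4,0,0,0,0],
  [-6,0,0,0,0],
  [-6,0,0,0,0],
  [-6,0,0,0,0],
])

```text
t: 9.85
eef_pos: [556.9, -15.6, 8.9]
tcp_rot: [3.141, -0.002, 3.018]
ft_force: [-4.9, 1.0, 4.0]
opening: 0.162
grip_force: 30.0
```

```bash
python3 look.py|grep -v orange|tail -3; python3 - <<'E'
from h import *
c,f=cam('side'); cv2.imwrite('pics/s3.png',cv2.resize(c['frame'][180:340,240:480][:,:,::-1],None,fx=3.3,fy=3.3,interpolation=cv2.INTER_CUBIC))
E
```

```text
bubble mm -8.0 8.0 0.0
B [0, 0, 0, 0, 0, 0, 0, 0, 0, 0, 0, 0, 0, 0, 0, 0, 0, 0, 9, 23, 50, 93, 134, 163, 191, 193, 195, 195, 194, 193, 193, 193, 194, 195, 196, 198, 184, 163, 129, 80, 37, 18, 1, 0, 0, 0, 0, 0, 0, 0, 0, 0, 0, 0, 0, 0, 0, 0, 0, 0, 0]
9.9 [556.9 -15.6   8.9] [-4.3  1.3  4.5]
```

View pics/s3.png

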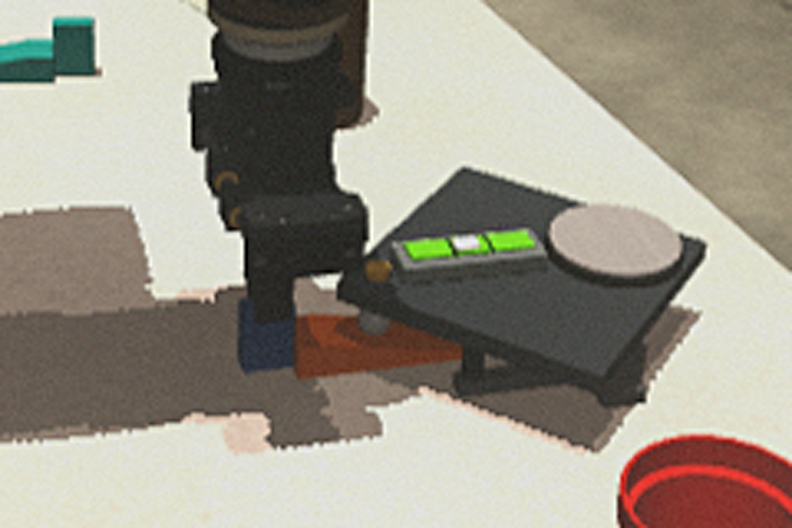

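The bubble sits centred at crop (466,242), and the ball foot rests on the wedge slope at (373,318). Now I'll let go.

Emit:
arm_command([
  [0,0,0,0,0.45],
  [0,0,0,0,0.45],
  [0,0,0,0,0.45],
  [0,0,0,0,0.45],
  [0,0,0,0,0.45],
])

```text
t: 10.45
eef_pos: [557.8, -15.8, 8.9]
tcp_rot: [3.142, 0.0, 3.018]
ft_force: [-1.2, -0.7, -0.2]
opening: 0.443
grip_force: 0.0
```

```bash
python3 look.py|grep -v orange|tail -3|grep -v ^B
```

```text
bubble mm -8.0 8.0 0.0
10.5 [557.7 -15.8   8.9] [ 0.8 -0.2  0.2]
```

Emit:
arm_command([
  [0,0,-10,0,0.45],
  [0,0,-30,0,0.45],
  [0,0,-60,0,0.45],
  [0,0,-100,0,0.45],
  [0,0,-140,0,0.45],
])

```text
t: 11.0
eef_pos: [557.3, -15.7, 151.0]
tcp_rot: [3.142, -0.0, 3.018]
ft_force: [0.7, -0.6, 0.1]
opening: 0.449
grip_force: 0.0
```

Emit:
arm_command([
  [30,0,0,0,0.45],
  [70,0,0,0,0.45],
  [100,0,0,0,0.45],
  [100,0,0,0,0.45],
  [100,0,0,0,0.45],
])

```text
t: 11.5
eef_pos: [459.0, -3.5, 149.9]
tcp_rot: [3.142, 0.002, 3.018]
ft_force: [1.0, -0.4, 0.2]
opening: 0.447
grip_force: 0.0
```

```bash
python3 look.py|grep -v ^B; python3 - <<'E'
from h import *
c,f=cam('side'); cv2.imwrite('pics/s4.png',c['frame'][:,:,::-1])
E
```

```text
orange rows 214 236
centreline yaw -0.026596082811449977 y at 550: -18.878968818988113 at 626 -20.900271112658313 target 550: -14.648
tip [626.46194498  -7.82364033   4.        ]
bubble mm -8.0 8.0 0.0
11.55 [459.5  -3.6 149.7] [-0.4  0.8  0.3]
```

View pics/s4.png

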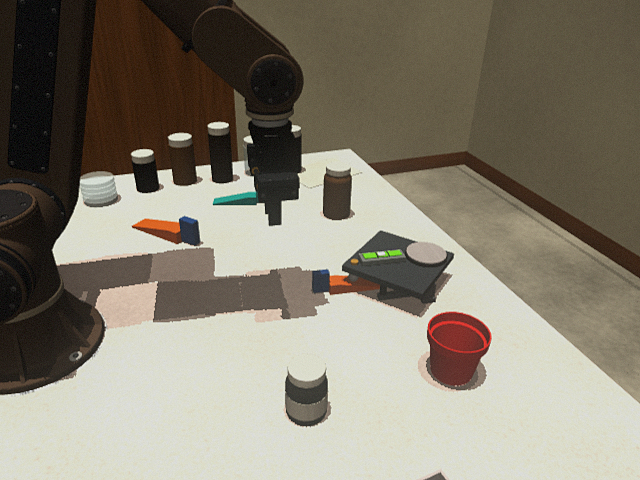

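The bubble stays centred at (381,255). The wedge is under the foot with its block at (320,280), the jars and pot haven't moved, and the robot is clear. Handing the job in.

```bash
python3 -c "
from cell import env
print(env.job_done())"
```

```text
the job is handed in; nothing more can be done
None
```

The orange wedge now carries the short foot, the bubble stayed centred between the black lines after I let go, the arm is clear, and the job is handed in at about 11.6 s.

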